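Open the candle case

TASK

The candles have set: swing all four turn buttons of the wooden case fully aside, away from their stop pins, and only then lift the freed panel out by its handle. Lay the panel flat in the shallow tray, handle up, without dropping it, and let go; leave the buttons aside and the jars and tools around undisturbed.

Things in the scene. Friction and masses are not known exactly. Their poses are not given: they have to be found in the camera images.
- case: (All sizes here are in mm.) Fixed pale wooden candle case, 214 (its x) x 188 (its y) x 60 high; origin under its centre. Its flat top rim frames an opening of 164 x 124 that the panel fills flush. Two turn buttons sit on each long rim (+y and -y). It may stand on the left or the right of the table, the tray on the other side; turned by up to about 0.45 rad.
- panel: Loose plywood panel 160 (x) x 120 (y) x 9 thick, about 0.17 kg, lying on a ledge in the case with its top flush with the rim, 2 mm free play all round; origin under its centre (51 above the table at the start). Dark wooden batten handle on top along its x: 100 long, 16 wide, its top 41 above the panel's underside. It can only rise straight out when all four buttons are aside.
- panel_grip (a point): Centre of the batten handle, 26 above the panel's underside.
- tray: Fixed shallow wooden tray, outside 186 (x) x 146 (y) x 18 high, wall 6, floor 6 thick, so inside 174 x 134; origin under its centre. Turned by up to about 0.45 rad. The panel fits flat in it only lengthwise, 7 mm free all round.
- button_a (a joint): Turn button towards the -x end of the +y rim, a dark wooden bar. In rad: 0 = straight across the rim, its end over the panel; grows as the free end swings towards the case's +x end; 1.57 = along the rim; it clears the panel from about 1.3; stops at 1.65. A stop pin on its -x side stops it at -0.5 the other way. Stays where it is left; about 1 N at its end turns it.
- button_a_pivot (a point): Pivot of that button, at the rim's top (60 above the table), at x -40, y +78 in the case's frame. The button is 14 wide, 12 thick, its underside 1.5 above rim and panel, and reaches 42 from the pivot. The brass stop pin, 4 thick and 12 high, stands on the rim 15 to its -x side.
- button_a_tip (a point): Middle of the free end of that button, on its top face (13.5 above the rim).
- button_b (a joint): Turn button towards the +x end of the +y rim, a dark wooden bar. In rad: 0 = straight across the rim, its end over the panel; grows as the free end swings towards the case's +x end; 1.57 = along the rim; it clears the panel from about 1.3; stops at 1.65. A stop pin on its -x side stops it at -0.5 the other way. Stays where it is left; about 1 N at its end turns it.
- button_b_pivot (a point): Pivot of that button, at the rim's top (60 above the table), at x +40, y +78 in the case's frame. The button is 14 wide, 12 thick, its underside 1.5 above rim and panel, and reaches 42 from the pivot. The brass stop pin, 4 thick and 12 high, stands on the rim 15 to its -x side.
- button_b_tip (a point): Middle of the free end of that button, on its top face (13.5 above the rim).
- button_c (a joint): Turn button towards the -x end of the -y rim, a dark wooden bar. In rad: 0 = straight across the rim, its end over the panel; grows as the free end swings towards the case's +x end; 1.57 = along the rim; it clears the panel from about 1.3; stops at 1.65. A stop pin on its -x side stops it at -0.5 the other way. Stays where it is left; about 1 N at its end turns it.
- button_c_pivot (a point): Pivot of that button, at the rim's top (60 above the table), at x -40, y -78 in the case's frame. The button is 14 wide, 12 thick, its underside 1.5 above rim and panel, and reaches 42 from the pivot. The brass stop pin, 4 thick and 12 high, stands on the rim 15 to its -x side.
- button_c_tip (a point): Middle of the free end of that button, on its top face (13.5 above the rim).
- button_d (a joint): Turn button towards the +x end of the -y rim, a dark wooden bar. In rad: 0 = straight across the rim, its end over the panel; grows as the free end swings towards the case's +x end; 1.57 = along the rim; it clears the panel from about 1.3; stops at 1.65. A stop pin on its -x side stops it at -0.5 the other way. Stays where it is left; about 1 N at its end turns it.
- button_d_pivot (a point): Pivot of that button, at the rim's top (60 above the table), at x +40, y -78 in the case's frame. The button is 14 wide, 12 thick, its underside 1.5 above rim and panel, and reaches 42 from the pivot. The brass stop pin, 4 thick and 12 high, stands on the rim 15 to its -x side.
- button_d_tip (a point): Middle of the free end of that button, on its top face (13.5 above the rim).
- candle_jar: Bystander: white candle jar with a flat wooden lid, 60 wide, 80 high, standing between the case and the tray; origin under its centre.
- oil_bottle: Bystander: amber oil bottle, 44 wide, 120 high, standing close behind the case (beyond its +x end); origin under its centre.
- tin: Bystander: round candle tin, 71 wide, 44 high, close to the robot-side (-x) end of the tray; origin under its centre.
- measuring_cup: Bystander: small clear measuring cup, 58 wide, 60 high, close beyond the +x end of the tray; origin under its centre.
- spatula: Bystander: spatula 250 long lying flat on the table, to the far left; to be left alone.
- pitcher: Bystander: white pouring pitcher, 120 wide at the rim, 150 high, with a handle, on the right; origin under its centre.
- stick_pot: Bystander: white pot of stirring sticks, 70 wide, 80 high (sticks to 130), in the middle at the back; origin under its centre.

How it is judged:
By the outcome, as a careful person would: the job done as asked, in the order asked, and still so for the second after the job is handed in, with the robot touching nothing.
It also fails if it takes over 64 s, if anything falls off the work surface, if the arm or the gripper's body presses on something with over 40 N, if the wrist force passes 120 N, or if a joint passes its speed limit or range.

ROBOT

A 6-joint arm with a two-finger parallel gripper is mounted at the origin on the work surface. World frame = base frame: x ahead of the robot, y to its left, z up, the work surface at z = 0. Lengths are in m, angles in rad, forces in N, time in s.
With the tool pointing down it reaches from about 0.375 to 0.9 m from the base axis. Payload 3.1 kg.
Tool frame: the origin (TCP) lies midway between the tips of the shut fingers; the grasp point (between the pads) lies robot.grip_depth behind it (robot.grip_depth is the distance from the TCP to the grasp point, in m); z points along the fingers, y is the line along which they close (so a half turn about z gives the same grasp; the last joint's range is limited). The gripper opens to 87 mm and grips with 3 to 60 N. Pads are 19 mm wide; open, the fingers measure 117 mm over their backs; the gripper's body (75 mm by 190 mm) begins 51 mm behind the grasp point.
Start: joints at [-1.292, 0.527, 1.433, -0, 1.181, -0.178], TCP at [0.276, -0.561, 0.223] pointing down, gripper open.
Joint ranges: [-3.08, 3.08], [-0.75, 2.2], [0.22, 2.44], [-1.43, 4.57], [0, 2.65], [-2.85, 2.85]. Speed limits (rad/s): [2.79, 2.79, 3.14, 3.14, 3.14, 3.14].

INTERFACE

Orientations are given as a unit quaternion [x, y, z, w].
In Python, from rig import robot gives the robot as it stands.
- The arm moves only by the tool shift_gripper, called after "Call:" as a command line: name --argument value ..., lists and objects as JSON in quotes. Schema: {"type":"object","properties":{"rows":{"type":"array","items":{"type":"number"},"minItems":4,"maxItems":80},"jaw":{"type":"number"},"force":{"type":"number"},"only":{"type":"string"},"quiet":{"type":"boolean"},"lines":{"type":"string"}},"required":["rows"],"additionalProperties":false}. rows is one flat list of numbers that holds 1 to 20 rows one after another, with no inner brackets; each row has 4 numbers: dx, dy, dz in m, then a turn about the tool's z in rad; each row shifts and turns the commanded pose from where the row before left it, along the tool's axes as they then stand; what a row does not reach is not made up. A row lasts 1/12 s, in which the tool goes at most 0.0417 m and 0.125 rad, less where a joint would pass 70% of its speed; a pose out of reach is approached as far as the arm can. jaw is the finger opening in m, set as the call begins (left out keeps the last). The fingers move at their own pace and stop on an object; force is the grip in N (left out, the last holds). Time passes only in rows, so rows that do not move let the fingers close. The tool returns the time, the measured TCP pose, the force, the opening and the grip force at its end. only (a regular expression) keeps the lines of the reply that match it, lines (a string "A,B") keeps lines A to B, and quiet returns only ok. Input that does not fit is refused with a message, and nothing moves.
- robot.get_obs(): the state, without advancing time (a new reading comes with each control period).
- robot.camera(name): name is "side" or "top" or "wrist"; returns a dict with "img" (480x640x3 uint8, red, green, blue), "fx", "fy", "cx", "cy" (pixels), "k1" (the pictures are not rectified: a ray, as slopes to the right and down, at radius r is drawn at 1 + k1 r^2 times it, then the intrinsics apply), "xyz" and "attitude" of the camera in the world. Camera axes: x right, y down, z forward; pixel columns grow to the right and rows downward; lengths in m; the calibration is good to about 2 mm. A picture is of the moment at which its call begins. There is no depth.
- robot.hand_in(): hands the job in; it is judged then, once.
The state is a dict: "time": time; "q": joint angles; "joint_velocities": joint speeds; "joint_torque": joint torques, N m; "position": TCP position; "tool_rot": TCP orientation; "ft_force": force on the tool from outside, world axes, zero at the start; "moment": the same for the moment, N m; "grip_width": finger opening in m; "grip_force": force on a finger pad.
Only numpy, scipy, OpenCV 4.12 (cv2) and the standard library are available. Lean on these libraries where they do the work, as an engineer would, in place of code of your own. Each camera call takes 0.05 s, during which the arm holds its last target. There are 200 camera calls.

## Working session

There is one attempt and no reset: what is moved stays moved. The work goes in short steps, Python scripts to look and compute and a tool call to move; the robot and the scene stay as the last step left them, time stands still between calls to the robot, and variables do not carry over. Pictures are saved under pics/ and viewed, at most 10 in all, crops included, and the job is handed in when it is done.

```bash
ls; mkdir -p pics
```

Run:
```python
from rig import robot
import cv2
o=robot.get_obs();print(o, robot.grip_depth)
for n in("top","side"):
    c=robot.camera(n);cv2.imwrite(f"pics/{n}0.png",c["img"][:,:,::-1]);print({k:v for k,v in c.items() if k!="img"})
```

```text
pics
rig.py
{'time': 0.0, 'q': array([-1.29246149e+00,  5.28465370e-01,  1.43390425e+00,  1.70159103e-05,
        1.18136537e+00, -1.78517374e-01]), 'joint_velocities': array([-6.20937086e-05,  7.11574199e-04, -1.75457583e-03,  3.28930467e-04,
        1.15521602e-03,  9.07619870e-04]), 'joint_torque': array([-1.14366518e-03, -4.40051544e+01, -1.76591581e+01,  6.32037409e-02,
        5.82315505e-02, -1.59354522e-04]), 'position': array([ 0.27552208, -0.56018501,  0.22157149]), 'tool_rot': array([ 9.74024176e-01,  2.26441509e-01, -4.55808579e-05, -1.07022822e-03]), 'ft_force': array([ 0.85209723, -0.13069933,  0.33185862]), 'moment': array([-0.01606924, -0.00492033,  0.04180059]), 'grip_force': 0.0, 'grip_width': 0.08714190919685239} 0.0187
{'fx': 573.4366461829848, 'fy': 573.4366461829848, 'cx': 318.96172618539913, 'cy': 223.25110485517666, 'k1': -0.0044823332934920595, 'xyz': array([ 0.44405875, -0.01157936,  1.54780589]), 'attitude': array([ 0.71473173, -0.6982301 ,  0.03220202, -0.02441959])}
{'fx': 604.1178574539908, 'fy': 604.1178574539908, 'cx': 314.57690932699415, 'cy': 238.72404303675162, 'k1': 0.06824040299405952, 'xyz': array([0.03280397, 0.90774576, 0.87876832]), 'attitude': array([-0.2243015 ,  0.86712481, -0.42925637,  0.1162857 ])}
```

View pics/top0.png

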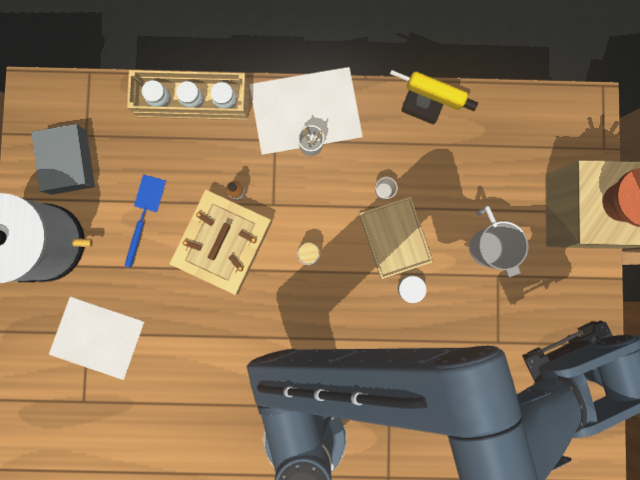

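View pics/side0.png

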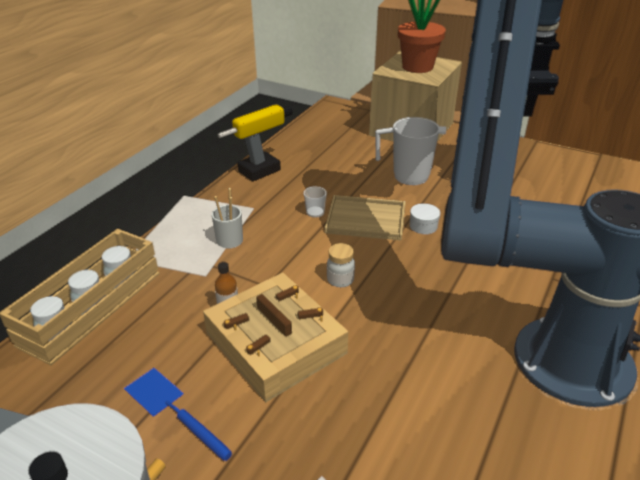

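The top view shows the case at about (221,242) and the tray at (396,238), with the jar at (309,253) between them. The bottle is at (235,188), the tin at (412,289) and the cup at (386,187). In the side view the case is at (275,325) and the tray at (366,216).

Create h.py:
```python
import numpy as np, cv2
from scipy.spatial.transform import Rotation as R
from rig import robot
def ray(c,uv):
    uv=np.atleast_2d(np.asarray(uv,float)); d=np.c_[(uv[:,0]-c["cx"])/c["fx"],(uv[:,1]-c["cy"])/c["fy"]]
    s=d.copy()
    for _ in range(8): s=d/(1+c["k1"]*(s**2).sum(1))[:,None]
    return R.from_quat(c["attitude"]).apply(np.c_[s,np.ones(len(s))])
def onz(c,uv,z):
    r=ray(c,uv); return (c["xyz"]+r*((z-c["xyz"][2])/r[:,2])[:,None])[:,:2]
def proj(c,P):
    p=R.from_quat(c["attitude"]).inv().apply(np.atleast_2d(P)-c["xyz"]); s=p[:,:2]/p[:,2:]
    s=s*(1+c["k1"]*(s**2).sum(1))[:,None]; return s*[c["fx"],c["fy"]]+[c["cx"],c["cy"]]
def tri(c1,u1,c2,u2):
    a,b=ray(c1,u1)[0],ray(c2,u2)[0]; t=np.linalg.lstsq(np.c_[a,-b],c2["xyz"]-c1["xyz"],rcond=None)[0]
    p,q=c1["xyz"]+a*t[0],c2["xyz"]+b*t[1]; return (p+q)/2,np.linalg.norm(p-q)
def blobs(img,roi,lo,hi,amin):
    x0,y0,x1,y1=roi; hsv=cv2.cvtColor(img,cv2.COLOR_RGB2HSV)[y0:y1,x0:x1]
    m=cv2.inRange(hsv,lo,hi); cs,_=cv2.findContours(m,cv2.RETR_EXTERNAL,cv2.CHAIN_APPROX_NONE)
    return [c+[x0,y0] for c in sorted(cs,key=cv2.contourArea,reverse=True) if cv2.contourArea(c)>=amin]
def down_yaw(q):   # direction of tool x in world
    v=R.from_quat(q).apply([1,0,0]); return np.arctan2(v[1],v[0])
```

Run:
```python
from h import *
t,s=robot.camera("top"),robot.camera("side")
T=cv2.cvtColor(t["img"],cv2.COLOR_RGB2HSV)
for n,p in dict(rim=(195,260),panel=(205,250),handle=(220,240),btn=(190,243),tab=(150,280),tray=(385,225),wall=(372,243)).items(): print(n,T[p[1],p[0]])
S=cv2.cvtColor(s["img"],cv2.COLOR_RGB2HSV)
for n,p in dict(rim=(225,325),handle=(274,314),tab=(180,330)).items(): print(n,S[p[1],p[0]])
for c,roi in((t,(165,185,275,300)),(s,(195,270,360,400))):
    crop=c["img"][roi[1]:roi[3],roi[0]:roi[2]]
    print('dark',[ (np.round(cv2.minAreaRect(b)[0],1),np.round(cv2.minAreaRect(b)[1],1),round(cv2.minAreaRect(b)[2])) for b in blobs(c["img"],roi,(0,60,0),(25,255,130),10)])
a=cv2.resize(t["img"][180:305,160:280],None,fx=3.3,fy=3.3,interpolation=cv2.INTER_CUBIC)
b=cv2.resize(t["img"][180:305,345:465],None,fx=3.3,fy=3.3,interpolation=cv2.INTER_CUBIC)
cv2.imwrite("pics/crop1.png",np.hstack([a,b])[:,:,::-1])
```

```text
rim [ 21  94 229]
panel [ 21  93 227]
handle [ 13 135 117]
btn [ 13 140 122]
tab [ 15 134 189]
tray [ 19  97 145]
wall [ 19  98 127]
rim [ 15 155  69]
handle [ 14 156  75]
tab [ 16 146 148]
dark [(array([238. , 195.5]), array([21., 56.]), 90), (array([219. , 240.8]), array([ 7. , 38.9]), 26), (array([205.9, 218.7]), array([15.7,  5.8]), 27), (array([236.3, 262.2]), array([17.7,  5.7]), 45), (array([193.6, 244.6]), array([15. ,  5.1]), 21), (array([245.9, 235. ]), array([12.5,  4.8]), 29)]
dark [(array([223.9, 366.4]), array([103.3,  40.2]), 49), (array([273.5, 315. ]), array([50.2, 14.8]), 45), (array([226.9, 281.7]), array([28.8, 53.7]), 64), (array([353.3, 296.3]), array([17.8, 53.1]), 21), (array([257.4, 344.4]), array([ 9.2, 26.2]), 53), (array([235.5, 321.1]), array([ 9. , 26.2]), 69), (array([309.1, 313.4]), array([ 8.3, 26.4]), 84), (array([286.3, 293.3]), array([ 8.2, 23.8]), 68), (array([325.8, 275.8]), array([23.3,  9.9]), 45), (array([277.2, 396.2]), array([3. , 8.4]), 37)]
```

View pics/crop1.png

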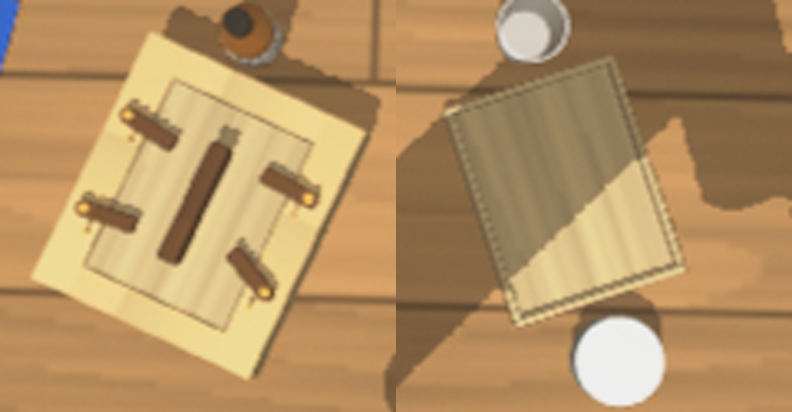

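The crops show the case rim corners at (150,33), (370,132), (253,380) and (32,277), all in crop pixels. Buttons a (lower left) and c (lower right) are already slightly swung. The pins are on the lower side, so the case's +x points up and to the right. The tray's +x points up and to the left.

Run:
```python
from h import *
t,s=robot.camera("top"),robot.camera("side")
b=blobs(t["img"],(165,185,275,300),(17,50,185),(28,130,255),500)[0]
r=cv2.minAreaRect(onz(t,b.reshape(-1,2),.06).astype(np.float32)*1000);print('case mm',r,np.round(cv2.boxPoints(r)))
h=[b for b in blobs(t["img"],(165,200,275,300),(0,60,0),(25,255,150),100)][0]
r=cv2.minAreaRect(onz(t,h.reshape(-1,2),.092).astype(np.float32)*1000);print('handle',r)
ct=345+np.array([[50,108],[213,57],[288,267],[120,327]])/3.3-[0,0]; ct=np.array([[50+396-396,108],[213,57],[288,267],[120,327]],float)/3.3+[345,180]
p=onz(t,ct,.018)*1000;print('tray',np.round(p),p.mean(0),[np.linalg.norm(p[i]-p[i-1]) for i in range(4)], np.degrees(np.arctan2(*(p[0]-p[3]+p[1]-p[2])[::-1])))
```

```text
case mm ((510.56121826171875, 229.85984802246094), (190.34873962402344, 216.0901336669922), 66.38658142089844) [[373. 186.]
 [571.  99.]
 [648. 274.]
 [450. 360.]]
handle ((503.6528625488281, 133.8984375), (236.60472106933594, 110.9170913696289), 6.28273868560791)
tray [[ 598. -137.]
 [ 643. -269.]
 [ 473. -332.]
 [ 422. -196.]] [ 534.12274567 -233.53242657] [np.float64(185.72543685993557), np.float64(139.7741364927894), np.float64(180.7165819060338), np.float64(144.79705060739028)] 19.454023068243817
```

Call:
shift_gripper --rows '[0.01,-0.01,-0.03,0,0.0285,-0.03,-0.003,0,0.0285,-0.03,-0.003,0,0.0285,-0.03,-0.003,0,0.0285,-0.03,-0.003,0,0.0285,-0.03,-0.003,0,0.0285,-0.03,-0.003,0,0.0285,-0.03,-0.003,0,0.0285,-0.03,-0.003,0,0.0285,-0.03,-0.003,0,0.0285,-0.03,-0.003,0,0.0285,-0.03,-0.003,0,0.0285,-0.03,-0.003,0,0.0285,-0.03,-0.003,0,0.0285,-0.03,-0.003,0,0.0285,-0.03,-0.003,0,0.0285,-0.03,-0.003,0,0.0285,-0.03,-0.003,0,0.0285,-0.03,-0.003,0,0.0285,-0.03,0,0]' --jaw 0 --force 10

```text
time: 1.97
position: [0.5153, 0.2052, 0.3074]
tool_rot: [0.974, 0.227, 0.001, 0.0]
ft_force: [0.4, -0.3, 0.3]
grip_width: 0.0006
grip_force: 0.0
```

Call:
shift_gripper --rows '[0,0,0,-0.12,0,0,0,-0.12,0,0,0,-0.12,0,0,0,-0.12,0,0,0,-0.12,0,0,0,-0.12,0,0,0,-0.12,0,0,0,-0.12,0,0,0,-0.12,0,0,0,-0.12,0,0,0,-0.12,0,0,0,-0.12,0,0,0,-0.12,0,0,0,-0.12,0,0,0,-0.12,0,0,0,-0.12,0,0,0,-0.12,0,0,0,-0.12,0,0,0,-0.12,0,0,0,0]'

```text
time: 3.63
position: [0.5147, 0.2028, 0.3065]
tool_rot: [0.2, 0.98, -0.0, -0.0]
ft_force: [0.1, -0.2, -0.3]
grip_width: 0.0003
grip_force: 0.0
```

Run:
```python
from h import *
o=robot.get_obs();print(o["q"],down_yaw(o["tool_rot"]))
c=robot.camera("wrist");cv2.imwrite("pics/w1.png",c["img"][:,:,::-1]);print({k:v for k,v in c.items() if k!="img"})
```

```text
[ 1.73449875e-01  3.40256588e-01  1.50647492e+00 -9.06995989e-05
  1.29501793e+00 -9.94526443e-01] 2.738797342307901
{'fx': 387.5502352065793, 'fy': 387.5502352065793, 'cx': 322.0659405834173, 'cy': 239.81579907583404, 'k1': -0.005129441179987758, 'xyz': array([0.45379792, 0.22738098, 0.46900231]), 'attitude': array([0.82788983, 0.54718266, 0.06818083, 0.10266906])}
```

View pics/w1.png

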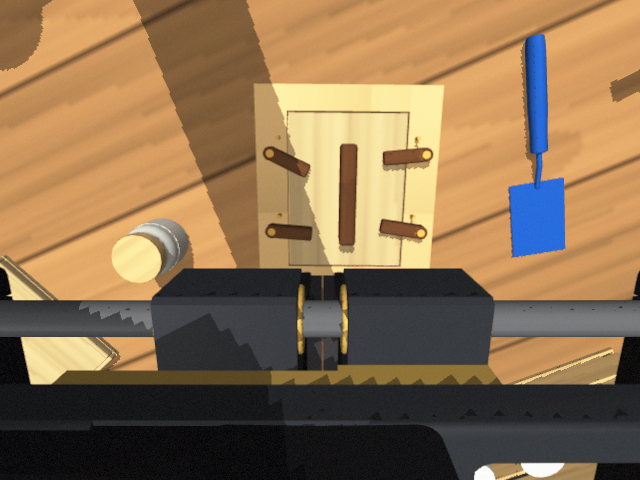

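The wrist view shows the case rim corners at about (254,84) and (443,84), and the handle from (348,145) to (348,245). The brass pivots are at (269,153), (427,155), (271,232) and (421,233).

Run:
```python
from h import *
w=robot.camera("wrist");t=robot.camera("top");t["img"]=cv2.imread("pics/top0.png")[:,:,::-1].copy()
s=robot.camera("side");s["img"]=cv2.imread("pics/side0.png")[:,:,::-1].copy()
H=cv2.cvtColor(w["img"],cv2.COLOR_RGB2HSV); print([H[y,x].tolist() for x,y in((269,153),(427,155),(271,232),(421,233),(348,200),(300,120),(270,100))])
D=[(cv2.minAreaRect(b)[0],b) for b in blobs(w["img"],(250,80,445,262),(0,60,0),(16,255,150),60)]
for c,b in D:
    r=cv2.minAreaRect(b);print('dark',np.round(r[0],1),np.round(r[1],1),round(r[2],1))
for b in blobs(w["img"],(250,80,445,262),(17,140,100),(30,255,255),8):
    m=cv2.moments(b);u=np.array([m['m10'],m['m01']])/m['m00'];print('brass',u,np.round(onz(w,u,.0735)[0]*1000,1),m['m00'])
hw=D[0][1]; r=cv2.minAreaRect(onz(w,hw.reshape(-1,2),.092).astype(np.float32)*1000);print('handle w',r)
ht=blobs(t["img"],(195,215,235,270),(0,60,0),(20,255,150),60)[0];r2=cv2.minAreaRect(onz(t,ht.reshape(-1,2),.092).astype(np.float32)*1000);print('handle t',r2)
print(tri(w,cv2.minAreaRect(hw)[0],t,cv2.minAreaRect(ht)[0]))
hs=blobs(s["img"],(250,285,300,340),(0,60,0),(20,255,110),60)[0]
print(tri(t,cv2.minAreaRect(ht)[0],s,cv2.minAreaRect(hs)[0]))
b=blobs(w["img"],(245,78,455,262),(17,50,150),(30,135,255),500)[0]
m=np.zeros((480,640),np.uint8);cv2.drawContours(m,[b],-1,1,-1)
def row(y): x=np.where(m[y])[0];return (x[0]-.5,y),(x[-1]+.5,y)
for y in(110,130,180,220,250):print(y,np.round(onz(w,row(y),.06)*1000,1).tolist(),row(y))
for x in(270,300,350,400,430):y=np.where(m[:,x])[0][0]-.5;print(x,y,np.round(onz(w,(x,y),.06)*1000,1))
```

```text
[[18, 165, 188], [24, 150, 252], [18, 164, 187], [24, 150, 252], [13, 157, 112], [23, 93, 243], [18, 118, 195]]
dark [346.9 194. ] [ 16.9 100.3] 1.5
dark [406.9 155.8] [14. 49.] 84.8
dark [285.2 160.5] [49.2 14.3] 25.6
dark [288.1 231.5] [46.4 14.9] 3.4
dark [403.1 228.3] [46.7 14.6] 8.7
dark [259.5 125. ] [90. 19.] 90.0
dark [253.  198.5] [ 6. 53.] 0.0
dark [254.  242.5] [ 8. 37.] 0.0
brass [425.97192982 153.97192982] [505.6 318.5] 47.5
brass [268.91756272 153.15770609] [442.9 175. ] 46.5
brass [420.53815261 232.47389558] [579.2 286.3] 41.5
brass [271.2        231.82916667] [516.6 142.9] 40.0
brass [412.25333333 216.14666667] [559.5 284.3] 12.5
brass [276.75438596 137.38596491] [432.2 188.6] 9.5
brass [278.68518519 216.11111111] [504.6 157.1] 9.0
brass [417.25925926 138.        ] [487.7 315.8] 9.0
handle w ((510.102783203125, 230.13673400878906), (16.230968475341797, 97.75294494628906), 66.39974212646484)
handle t ((516.4402465820312, 223.9040985107422), (18.811649322509766, 112.89463806152344), 66.5889892578125)
(array([0.51772586, 0.23184192, 0.03823258]), np.float64(0.002958015507985817))
(array([0.51537345, 0.22668009, 0.06768333]), np.float64(0.0048836076844268))
110 [[398.0, 177.1], [472.8, 350.5]] ((np.float64(253.5), 110), (np.float64(441.5), 110))
130 [[415.9, 169.6], [490.7, 343.2]] ((np.float64(254.5), 130), (np.float64(440.5), 130))
180 [[462.2, 149.6], [536.9, 322.8]] ((np.float64(256.5), 180), (np.float64(436.5), 180))
220 [[501.1, 132.0], [576.1, 305.8]] ((np.float64(257.5), 220), (np.float64(433.5), 220))
250 [[532.2, 119.5], [606.9, 292.7]] ((np.float64(259.5), 250), (np.float64(431.5), 250))
270 83.5 [[382.  202.9]]
300 83.5 [[393.8 230.1]]
350 83.5 [[413.4 275.5]]
400 83.5 [[432.9 321. ]]
430 83.5 [[444.6 348.2]]
```

Call:
shift_gripper --rows '[0.0385,-0.0077,0,0.009,0.0385,-0.0077,0,0,0,0,0.038,0,0,0,0.038,0,0,0,0.038,0,0,0,0.038,0,0,0,0.038,0,0,0,0,0]'

```text
time: 4.5
position: [0.4331, 0.2181, 0.1101]
tool_rot: [0.206, 0.978, -0.003, -0.007]
ft_force: [-0.7, -0.8, 0.2]
grip_width: 0.0
grip_force: 0.0
```

Add to h.py:
```python
C=np.array([.5108,.2304]);CY=-.4119
def incase(p):
    return R.from_euler('z',-CY).apply([p[0]-C[0],p[1]-C[1],p[2]])*1000
def st():
    o=robot.get_obs();print('t',round(o["time"],2),'case mm',np.round(incase(o["position"]),1),'yaw-case-pi',round((down_yaw(o["tool_rot"])-CY-np.pi+np.pi)%(2*np.pi)-np.pi,4),'F',np.round(o["ft_force"],1))
def btn(w,show=None):
    "angles of the buttons whose dark bar is visible in wrist image"
    out={}
    for n,(px,py) in dict(a=(-.04,.078),b=(.04,.078),c=(-.04,-.078),d=(.04,-.078)).items():
        piv=R.from_euler('z',CY).apply([px,py,0])+[*C,.0735]
        hsv=cv2.cvtColor(w["img"],cv2.COLOR_RGB2HSV);best=[]
        for th in np.arange(-.5,1.7,.02):
            r=np.linspace(.012,.038,14);P=np.c_[px+r*np.sin(th),py-np.sign(py)*r*np.cos(th),0*r]
            uv=np.round(proj(w,R.from_euler('z',CY).apply(P)+[*C,.0735])).astype(int)
            ok=(uv>=0).all()and(uv<[640,480]).all()
            v=hsv[uv[:,1],uv[:,0]] if ok else None
            best.append(((v[:,0]<17)&(v[:,2]<150)&(v[:,1]>90)).mean() if ok else 0)
        best=np.array(best);g=np.where(best>.9)[0]
        out[n]=(round(-.5+.02*g.mean(),2),len(g)) if len(g) else None
    return out
```

Run:
```python
from h import *
st()
w2=robot.camera("wrist");cv2.imwrite("pics/w2.png",w2["img"][:,:,::-1]);import json
print(w2["xyz"]);print(btn(w2))
w1=dict(w2,img=cv2.imread("pics/w1.png")[:,:,::-1].copy(),xyz=np.array([0.45379792,0.22738098,0.46900231]),attitude=np.array([0.82788983,0.54718266,0.06818083,0.10266906]))
print(btn(w1))
d=[[*map(float,cv2.minAreaRect(b)[0]),cv2.contourArea(b)] for b in blobs(w2["img"],(0,0,640,260),(17,135,100),(30,255,255),20)];print(np.round(d,1).tolist())
print(proj(w2,[[.4429,.175,.0735],[.5166,.1429,.0735],[.5056,.3185,.0735],[.5792,.2863,.0735]]))
```

```text
t 4.5 case mm [-66.2 -42.4 110.1] yaw-case-pi -0.0037 F [-0.7 -0.8  0.2]
[0.37501102 0.24394813 0.27338103]
{'a': None, 'b': None, 'c': None, 'd': None}
{'a': (np.float64(0.1), 19), 'b': (np.float64(-0.18), 21), 'c': (np.float64(0.43), 20), 'd': (np.float64(0.03), 22)}
[[596.5, 157.0, 36.5], [605.4, 243.8, 29.0], [631.2, 148.8, 27.0]]
[[261.09149443 313.25869927]
 [266.62943998 436.43403682]
 [543.6168287  313.28429798]
 [526.03719882 436.99881219]]
```

Call:
shift_gripper --rows '[0,0,0.025,0,0,0,0.02,0,0,0,0,0,-0.006,0.001,0,0.004,-0.006,0.001,0,0,-0.006,0.001,0,0,-0.005,0,0,0,-0.0055,-0.003,0,0,-0.0055,-0.003,0,0,-0.003,-0.004,0,0,-0.003,-0.004,0,0,-0.001,-0.003,0,0,-0.001,-0.003,0,0,0,0,0,0,0,0,0,0]'

```text
time: 5.8
position: [0.4734, 0.1866, 0.0735]
tool_rot: [0.208, 0.978, 0.001, 0.004]
ft_force: [2.1, -0.7, 7.3]
grip_width: 0.0005
grip_force: 3.9
```

```bash
python3 -c "
from h import *
st()"
```

```text
t 5.8 case mm [-16.8 -55.1  73.5] yaw-case-pi -0.0065 F [ 2.1 -0.7  7.3]
```

Run:
```python
from h import *
s=robot.camera("side");t=robot.camera("top")
a=cv2.resize(s["img"][230:400,180:380],(400,340),interpolation=cv2.INTER_CUBIC);b=cv2.resize(t["img"][180:305,160:280],(384,340),interpolation=cv2.INTER_CUBIC)
cv2.imwrite("pics/c2.png",np.hstack([a,b])[:,:,::-1])
```

```text
(no output)
```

View pics/c2.png

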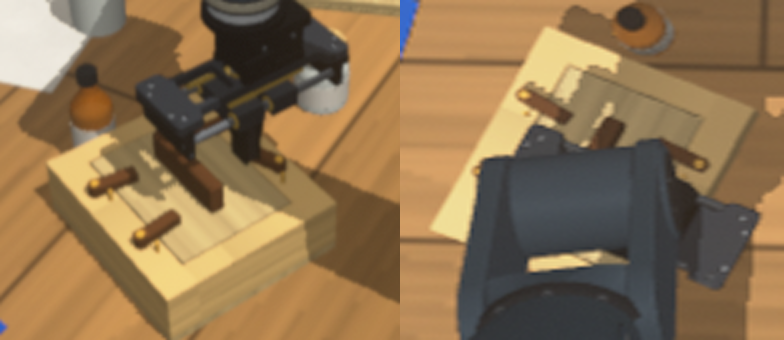

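The side crop shows the closed fingers at about (245,158), standing on bar c rather than beside it. TCP z of 73.5 mm matches the button's top face, so that height is now confirmed by touch. I'll back off and go down again.

Call:
shift_gripper --rows '[0,0,-0.02,0,0.025,0.007,0,0,0.025,0.007,0,0,0,0,0,0,0,0,0,0]'

```text
time: 6.32
position: [0.4287, 0.2201, 0.0919]
tool_rot: [0.206, 0.978, -0.0, -0.0]
ft_force: [0.4, 0.9, -0.1]
grip_width: 0.0006
grip_force: 0.0
```

Call:
shift_gripper --rows '[0,0,0.014,0,0,0,0.014,0,0,0,0,0,0,0,0,0]'

```text
time: 6.65
position: [0.4301, 0.2193, 0.0632]
tool_rot: [0.208, 0.978, -0.0, -0.0]
ft_force: [-0.6, -0.4, -1.1]
grip_width: 0.0006
grip_force: 0.0
```

```bash
python3 -c "
from h import *
st()"
```

```text
t 6.65 case mm [-69.5 -42.4  63.2] yaw-case-pi -0.0067 F [-0.6 -0.4 -1.1]
```

Call:
shift_gripper --rows '[-0.0065,0.001,0,-0.007,-0.0065,0.001,0,0,-0.0065,0.001,0,0,-0.006,0.001,0,0,0,0,0,0,0,0,0,0]'

```text
time: 7.15
position: [0.4553, 0.2132, 0.0638]
tool_rot: [0.204, 0.979, 0.0, 0.0]
ft_force: [-0.2, -0.6, -0.3]
grip_width: 0.0003
grip_force: 0.0
```

Call:
shift_gripper --rows '[-0.0055,-0.003,0,0,-0.0055,-0.003,0,0,-0.003,-0.004,0,0,-0.003,-0.004,0,0,-0.001,-0.003,0,0,-0.001,-0.003,0,0,0,0,0,0,0,0,0,0]'

```text
time: 7.82
position: [0.4637, 0.1872, 0.0636]
tool_rot: [0.204, 0.979, -0.0, -0.0]
ft_force: [-0.0, -0.2, -0.1]
grip_width: 0.0007
grip_force: 0.1
```

```bash
python3 -c "
from h import *
st()"
```

```text
t 7.82 case mm [-25.8 -58.5  63.6] yaw-case-pi 0.0007 F [-0.  -0.2 -0.1]
```

Call:
shift_gripper --rows '[0,-0.002,0,0,0,-0.002,0,0,0,0,0,0,0,0,0,0]'

```text
time: 8.15
position: [0.4636, 0.1844, 0.0637]
tool_rot: [0.204, 0.979, 0.001, 0.001]
ft_force: [3.7, 4.1, -2.4]
grip_width: 0.0005
grip_force: 2.5
```

Call:
shift_gripper --rows '[0,-0.002,0,0,0,-0.002,0,0,0,0,0,0,0,0,0,0]'

```text
time: 8.48
position: [0.4636, 0.1837, 0.0639]
tool_rot: [0.206, 0.979, 0.004, 0.003]
ft_force: [4.5, 17.6, -5.4]
grip_width: 0.0008
grip_force: 8.5
```

```bash
python3 -c "
from h import *
st()"
```

```text
t 8.48 case mm [-24.5 -61.7  63.9] yaw-case-pi -0.0034 F [ 4.5 17.6 -5.4]
```

Call:
shift_gripper --rows '[0,0.013,0,0,0,0.013,0,0,-0.019,0,0,0,-0.019,0,0,0,0,0,0,0,0,0,0,0]'

```text
time: 8.98
position: [0.5057, 0.1886, 0.0633]
tool_rot: [0.204, 0.979, -0.0, -0.001]
ft_force: [-0.3, 0.0, -0.8]
grip_width: 0.0004
grip_force: 0.0
```

```bash
python3 -c "
from h import *
st()"
```

```text
t 8.98 case mm [ 12.1 -40.4  63.3] yaw-case-pi 0.0007 F [-0.3  0.  -0.8]
```

Call:
shift_gripper --rows '[-0.006,0,0,0,-0.006,0.001,0,0,-0.006,0.001,0,0,-0.006,0,0,0,-0.0055,-0.003,0,0,-0.0055,-0.003,0,0,-0.003,-0.004,0,0,-0.003,-0.004,0,0,-0.001,-0.004,0,0,-0.001,-0.0035,0,0,0,-0.002,0,0,0,0,0,0,0,0,0,0]'

```text
time: 10.07
position: [0.5383, 0.1519, 0.064]
tool_rot: [0.204, 0.979, 0.0, 0.002]
ft_force: [4.0, 1.7, 0.2]
grip_width: 0.0003
grip_force: 1.6
```

```bash
python3 -c "
from h import *
st()"
```

```text
t 10.07 case mm [ 56.7 -60.9  64. ] yaw-case-pi 0.0009 F [4.  1.7 0.2]
```

Call:
shift_gripper --rows '[0,-0.002,0,0,0,-0.001,0,0,0,0,0,0]'

```text
time: 10.32
position: [0.5383, 0.1512, 0.0642]
tool_rot: [0.205, 0.979, 0.003, 0.003]
ft_force: [5.9, 8.8, -1.8]
grip_width: 0.0003
grip_force: 5.2
```

Call:
shift_gripper --rows '[0,0.006,-0.02,0,0,0,-0.03,0,0.017,0.033,0,0,0.017,0.033,0,0,0.017,0.033,0,0,0,0,0,0,0,0,0.025,0,0,0,0.023,0,0,0,0,0,0,0,0,0]'

```text
time: 11.15
position: [0.5283, 0.2648, 0.0642]
tool_rot: [0.204, 0.979, -0.002, -0.003]
ft_force: [-0.1, 0.5, 0.3]
grip_width: 0.0005
grip_force: 0.0
```

```bash
python3 -c "
from h import *
st()"
```

```text
t 11.15 case mm [ 2.2 38.5 64.2] yaw-case-pi 0.0016 F [-0.1  0.5  0.3]
```

Call:
shift_gripper --rows '[-0.0057,0,0,0,-0.0057,0,0,0,-0.0057,0,0,0,-0.0057,0,0,0,-0.0057,0,0,0,-0.0055,0,0,0,-0.0055,0.003,0,0,-0.0055,0.003,0,0,-0.003,0.004,0,0,-0.003,0.004,0,0,-0.001,0.004,0,0,-0.001,0.004,0,0,0,0.002,0,0,0,0,0,0,0,0,0,0]'

```text
time: 12.4
position: [0.59, 0.2659, 0.0656]
tool_rot: [0.203, 0.979, -0.001, 0.001]
ft_force: [2.5, -4.6, -0.4]
grip_width: 0.0008
grip_force: 2.0
```

```bash
python3 -c "
from h import *
st()"
```

```text
t 12.4 case mm [58.3 64.2 65.6] yaw-case-pi 0.0024 F [ 2.5 -4.6 -0.4]
```

Call:
shift_gripper --rows '[0,0.001,0,0,0,0.001,0,0,0,0,0,0]'

```text
time: 12.65
position: [0.59, 0.2661, 0.0655]
tool_rot: [0.203, 0.979, -0.002, 0.0]
ft_force: [2.0, -9.2, 0.5]
grip_width: 0.0005
grip_force: 4.1
```

Call:
shift_gripper --rows '[0,-0.01,0,0,0,-0.01,-0.03,0,0.032,-0.006,0,0,0.032,0,0,0,0.032,0,0,0,0.031,0,0,0,0,0,0,0,0,0,0.015,0,0,0,0.015,0,0,0,0,0,0,0,0,0]'

```text
time: 13.57
position: [0.4624, 0.2954, 0.0651]
tool_rot: [0.204, 0.979, -0.0, -0.001]
ft_force: [0.0, -0.3, 0.6]
grip_width: 0.0
grip_force: 0.0
```

```bash
python3 -c "
from h import *
st()"
```

```text
t 13.57 case mm [-70.4  40.2  65.1] yaw-case-pi 0.001 F [ 0.  -0.3  0.6]
```

Call:
shift_gripper --rows '[-0.0065,0,0,0,-0.0065,0,0,0,-0.0065,-0.001,0,0,-0.0065,0,0,0,-0.0055,0.003,0,0,-0.0055,0.003,0,0,-0.003,0.004,0,0,-0.003,0.004,0,0,-0.001,0.004,0,0,-0.001,0.004,0,0,0,0.002,0,0,0,0.001,0,0,0,0.001,0,0,0,0,0,0]'

```text
time: 14.73
position: [0.5146, 0.2986, 0.0656]
tool_rot: [0.203, 0.979, -0.002, 0.001]
ft_force: [1.6, -8.3, 1.0]
grip_width: 0.0004
grip_force: 3.7
```

```bash
python3 -c "
from h import *
st()"
```

```text
t 14.73 case mm [-23.8  64.   65.6] yaw-case-pi 0.0036 F [ 1.6 -8.3  1. ]
```

Call:
shift_gripper --rows '[0,-0.008,0,0,0,0,-0.04,0,0,-0.01,-0.039,0,-0.016,-0.01,-0.037,0,-0.016,-0.01,-0.037,0,-0.016,-0.01,-0.037,0,-0.016,-0.01,-0.037,0,-0.02,-0.01,0,0,-0.015,0,0,0,0,0,0,0,0,0,0,0]' --jaw 0.06

```text
time: 15.65
position: [0.5772, 0.1987, 0.2921]
tool_rot: [0.204, 0.979, 0.0, -0.001]
ft_force: [-1.7, 1.1, -0.4]
grip_width: 0.0585
grip_force: 0.0
```

Run:
```python
from h import *
st()
w=robot.camera("wrist");cv2.imwrite("pics/w3.png",w["img"][:,:,::-1]);print(w["xyz"].tolist(),w["attitude"].tolist());print(btn(w))
```

```text
t 15.65 case mm [ 73.6  -2.4 292.1] yaw-case-pi 0.0004 F [-1.7  1.1 -0.4]
[0.5167580287578774, 0.22356658945287503, 0.45470900922894786] [0.8303749379306419, 0.5435727727184274, 0.06766440102415827, 0.10211577767380264]
{'a': (np.float64(1.54), 15), 'b': (np.float64(1.56), 13), 'c': (np.float64(1.55), 14), 'd': (np.float64(1.55), 14)}
```

View pics/w3.png

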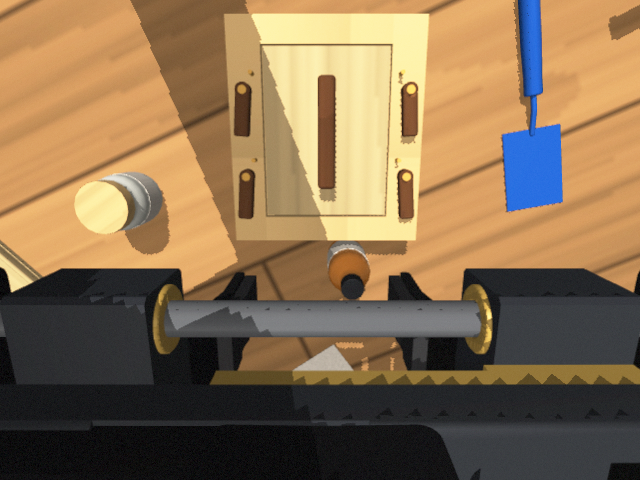

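All four buttons lie along the rims, at image (242,110), (409,110), (247,195) and (405,195). The handle runs from (327,75) to (327,188). Next I'll triangulate the handle from the two wrist views.

Run:
```python
from h import *
w=robot.camera("wrist");A=R.from_quat
w1=dict(w,img=cv2.imread("pics/w1.png")[:,:,::-1].copy(),xyz=np.array([0.45379792,0.22738098,0.46900231]),attitude=np.array([0.82788983,0.54718266,0.06818083,0.10266906]))
b=lambda c,roi:max(blobs(c["img"],roi,(0,60,0),(16,255,160),300),key=cv2.contourArea)
h1,h3=b(w1,(325,120,375,260)),b(w,(300,60,350,205))
for h in(h1,h3):print(cv2.minAreaRect(h))
ext=lambda h,k:(lambda p:p[np.abs(p[:,1]-(p[:,1].min() if k==0 else p[:,1].max()))<=1].mean(0))(h.reshape(-1,2).astype(float))
print('near end(-x)',tri(w1,ext(h1,0),w,ext(h3,0)))
for k,(c,h) in enumerate(((w1,h1),(w,h3))):
    r=cv2.minAreaRect(onz(c,h.reshape(-1,2),.092).astype(np.float32)*1000);print(r, incase([*np.array(r[0])/1000,0]))
def brass(c,pts,):
    L=[cv2.minAreaRect(x)[0] for x in blobs(c["img"],(220,0,450,260),(17,135,100),(30,255,255),20)]
    return [min(L,key=lambda q:np.hypot(q[0]-p[0],q[1]-p[1])) for p in pts]
for u,v in zip(brass(w1,[(269,153),(427,155),(271,232),(421,233)]),brass(w,[(242,88),(411,88),(247,177),(405,177)])):
    p,e=tri(w1,u,w,v);print(np.round(p*1000,1),incase(p).round(1),round(e*1000,1))
```

```text
((347.0974426269531, 194.39453125), (16.750640869140625, 101.12523651123047), 1.5481576919555664)
((326.4999694824219, 132.99998474121094), (111.99998474121094, 16.999996185302734), 90.0)
near end(-x) (array([0.46563975, 0.25028954, 0.08592229]), np.float64(0.00028314908939843327))
((510.4451904296875, 229.99269104003906), (16.220285415649414, 98.76890563964844), 66.40982818603516) [-0.16206733 -0.51529079  0.        ]
((511.1813659667969, 230.6459197998047), (15.281001091003418, 97.64716339111328), 66.3364486694336) [0.25101494 0.37803181 0.        ]
[442.9 174.9  74.1] [-40.  -78.   74.1] 0.1
[505.4 317.2  78.2] [-39.7  77.4  78.2] 0.4
[516.5 143.5  74.7] [ 40.  -77.3  74.7] 0.1
[579.  286.   74.6] [40.2 78.2 74.6] 0.3
```

Call:
shift_gripper --rows '[0.037,0.0012,0,0,0.0366,0.0012,0,0,0,0,0.036,0,0,0,0.036,0,0,0,0.036,0,0,0,0.036,0,0,0,0.036,0,0,0,0.036,0,0,0,0,0,0,0,0,0]'

```text
time: 16.58
position: [0.5085, 0.2303, 0.0747]
tool_rot: [0.203, 0.979, -0.001, -0.003]
ft_force: [0.6, -0.8, 0.5]
grip_width: 0.0602
grip_force: 0.0
```

```bash
python3 -c "
from h import *
st()"
```

```text
t 16.58 case mm [-2.1 -1.  74.7] yaw-case-pi 0.0022 F [ 0.6 -0.8  0.5]
```

Call:
shift_gripper --rows '[-0.002,0.001,0.006,0.001,0,0,0.005,0,0,0,0,0,0,0,0,0]'

```text
time: 16.92
position: [0.5143, 0.2304, 0.0671]
tool_rot: [0.204, 0.979, 0.001, 0.001]
ft_force: [-0.6, 0.9, 0.1]
grip_width: 0.0597
grip_force: 0.0
```

Call:
shift_gripper --rows '[0,0,0,0,0,0,0,0,0,0,0,0,0,0,0,0,0,0,0,0,0,0,0,0,0,0,0,0,0,0,0,0]' --jaw 0 --force 30

```text
time: 17.58
position: [0.5135, 0.2302, 0.0655]
tool_rot: [0.204, 0.979, 0.0, -0.0]
ft_force: [-0.2, -1.3, 0.2]
grip_width: 0.0156
grip_force: 30.0
```

```bash
python3 -c "
from h import *
st()"
```

```text
t 17.58 case mm [ 2.5  0.9 65.5] yaw-case-pi 0.0 F [-0.2 -1.3  0.2]
```

Call:
shift_gripper --rows '[0,0,-0.003,0,0,0,-0.003,0,0,0,-0.004,0,0,0,-0.005,0,0,0,-0.006,0,0,0,-0.008,0,0,0,-0.012,0,0,0,-0.018,0,0,0,-0.024,0,0,0,-0.028,0,0,0,-0.03,0,0,0,-0.024,0,0,0,-0.014,0,0,0,0,0,0,0,0,0]'

```text
time: 18.83
position: [0.5136, 0.2302, 0.2456]
tool_rot: [0.204, 0.979, 0.0, 0.001]
ft_force: [0.1, -0.2, -2.3]
grip_width: 0.0155
grip_force: 30.0
```

Run:
```python
from h import *
st();t=robot.camera("top")
a=cv2.resize(t["img"][180:305,340:460],(480,500),interpolation=cv2.INTER_CUBIC);cv2.imwrite("pics/tr.png",a[:,:,::-1])
```

```text
t 18.83 case mm [  2.7   0.9 245.6] yaw-case-pi 0.0001 F [ 0.1 -0.2 -2.3]
```

View pics/tr.png

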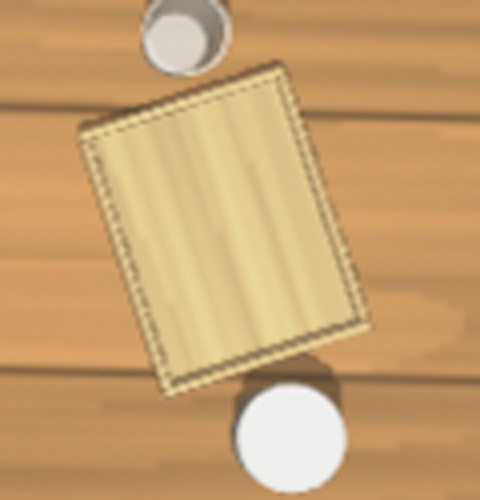

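The tray is now fully lit, with its crop corners at about (80,130), (283,65), (370,325) and (165,393). I'll fit its outline.

Run:
```python
from h import *
t=robot.camera("top");s=robot.camera("side")
ps=np.array([[80,130],[283,65],[370,325],[165,393]])/4+[340,180]-.37
b=blobs(t["img"],(345,185,460,285),(18,60,60),(30,160,255),500)[0]
rp=cv2.minAreaRect(b);print('px',rp)
for z in(.018,):
    r=cv2.minAreaRect(onz(t,b.reshape(-1,2),z).astype(np.float32)*1000);print('tray mask',r)
    p=onz(t,ps,z)*1000;print('hand',p.mean(0),np.degrees(np.arctan2(*(p[0]-p[3]+p[1]-p[2])[::-1])),[round(np.linalg.norm(p[i]-p[i-1])) for i in range(4)])
bs=blobs(s["img"],(310,180,420,250),(18,50,60),(30,200,255),500)[0]
box=cv2.approxPolyDP(cv2.convexHull(bs),4,True).reshape(-1,2);print('side',box.tolist())
print('top box',cv2.boxPoints(rp).round(1).tolist())
# predicted tray top-rim corners in side view
c=np.array(r[0])/1000
```

```text
px ((395.70001220703125, 237.10000610351562), (70.20255279541016, 55.02362823486328), 71.56504821777344)
tray mask ((535.1571044921875, -232.9877166748047), (187.42979431152344, 147.63623046875), 19.4056339263916)
hand [ 536.28591916 -233.29960087] 18.974290714277803 [184, 144, 183, 145]
side [[333, 196], [404, 201], [401, 238], [325, 232]]
top box [[358.5, 212.5], [410.70001220703125, 195.10000610351562], [432.8999938964844, 261.70001220703125], [380.70001220703125, 279.1000061035156]]
```

Call:
shift_gripper --rows '[-0.004,-0.0078,0,0,-0.009,-0.0181,0,0,-0.013,-0.0259,0,0,-0.013,-0.0259,0,0,-0.013,-0.0259,0,0,-0.013,-0.0259,0,0,-0.013,-0.0259,0,0,-0.013,-0.0259,0,0,-0.013,-0.0259,0,0,-0.013,-0.0259,0,0,-0.013,-0.0259,0,0,-0.013,-0.0259,0,0,-0.013,-0.0259,0,0,-0.013,-0.0259,0,0,-0.013,-0.0259,0,0,-0.013,-0.0259,0,0,-0.009,-0.0181,0,0,-0.004,-0.0078,0,0,0,0,0,0]'

```text
time: 20.57
position: [0.5377, -0.2351, 0.2434]
tool_rot: [0.206, 0.979, 0.0, -0.001]
ft_force: [0.2, 0.8, -2.2]
grip_width: 0.0158
grip_force: 30.0
```

Call:
shift_gripper --rows '[0,0,0,-0.05,0,0,0,-0.1,0,0,0,-0.12,0,0,0,-0.12,0,0,0,-0.12,0,0,0,-0.12,0,0,0,-0.077,0,0,0,-0.04,0,0,0,0,0,0,0,0,0,0,0,0]'

```text
time: 21.48
position: [0.538, -0.2318, 0.2443]
tool_rot: [-0.167, 0.986, 0.0, -0.0]
ft_force: [-0.2, -1.0, -1.0]
grip_width: 0.0157
grip_force: 30.0
```

Add to h.py:
```python
def tt(goal,yaw):
    o=robot.get_obs();d=R.from_quat(o["tool_rot"]).inv().apply(np.array(goal)-o["position"])
    print('t',round(o["time"],2),'pos',np.round(o["position"]*1000,1),'go tool mm',np.round(d*1000,1),'turn',round(-((yaw-down_yaw(o["tool_rot"])+np.pi)%(2*np.pi)-np.pi),4),'F',np.round(o["ft_force"],1),'q6',o["q"][5],'grip',o["grip_width"])
```

Run:
```python
from h import *
tt([.5382,-.2322,.2456],.335+np.pi)
t=robot.camera("top");s=robot.camera("side")
for a,b in(((410.7,195.1),(333,196)),((432.9,261.7),(404,201))):print(tri(t,a,s,b))
cv2.imwrite("pics/s4.png",np.hstack([cv2.resize(s["img"][60:260,250:450],(400,400)),cv2.resize(t["img"][160:310,330:480],(400,400))])[:,:,::-1])
```

```text
t 21.48 pos [ 538.  -231.8  244.3] go tool mm [-0.1 -0.4 -1.3] turn 0.0001 F [-0.2 -1.  -1. ] q6 -2.5036788878877245 grip 0.015698612384415542
(array([ 0.64960558, -0.27424111,  0.00815152]), np.float64(0.0014841894656814274))
(array([ 0.47260548, -0.33390345,  0.01342911]), np.float64(0.002491195297499721))
```

View pics/s4.png

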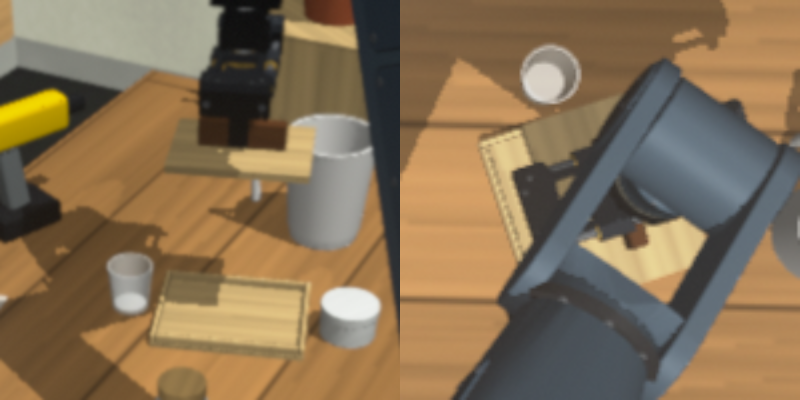

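The side crop shows the panel level and parallel to the tray, hanging above it, with the cup, tin and pitcher clear. I'll go down to just above the rim.

Call:
shift_gripper --rows '[0,0,0.01,0,0,0,0.02,0,0,0,0.025,0,0,0,0.025,0,0,0,0.025,0,0,0,0.025,0,0,0,0.025,0,0,0,0.02,0,0,0,0.014,0,0,0,0.008,0,0,0,0,0,0,0,0,0]'

```text
time: 22.58
position: [0.5382, -0.2329, 0.0472]
tool_rot: [-0.167, 0.986, 0.0, -0.0]
ft_force: [0.0, 0.4, -1.8]
grip_width: 0.0158
grip_force: 30.0
```

Run:
```python
from h import *
tt([.5382,-.2322,.0205],.335+np.pi)
s=robot.camera("side");w=robot.camera("wrist")
cv2.imwrite("pics/s5.png",np.hstack([cv2.resize(s["img"][160:260,300:430],(420,323),interpolation=cv2.INTER_CUBIC),cv2.resize(w["img"],(380,323))])[:,:,::-1])
```

```text
t 22.58 pos [ 538.2 -232.9   47.2] go tool mm [-0.2  0.7 26.7] turn 0.0 F [ 0.   0.4 -1.8] q6 -2.504668453997791 grip 0.015793834046174765
```

View pics/s5.png

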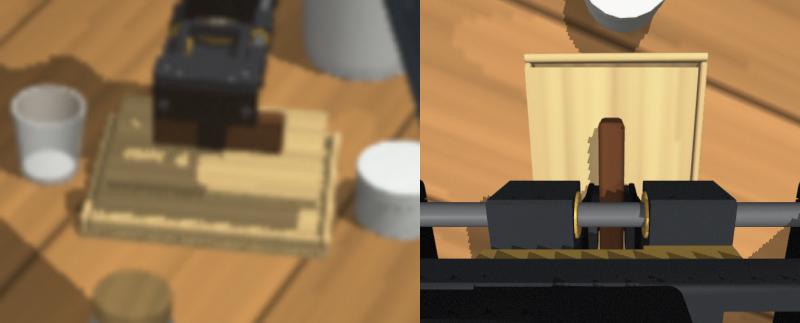

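The side view shows the panel just above the tray and level. In the wrist view (crop), the tray end edge runs from (525,57) to (708,57). The right wall is visible at 700 but the left wall is hidden, so there may be a small sideways offset to measure.

Run:
```python
from h import *
w=robot.camera("wrist");o=robot.get_obs();Rt=R.from_quat(o["tool_rot"]).inv()
tool=lambda uv,z:Rt.apply(np.c_[onz(w,uv,z),np.full(len(np.atleast_2d(uv)),z)]-o["position"])[:,:2]*1000
h=cv2.cvtColor(w["img"],cv2.COLOR_RGB2HSV);V=h[:,:,2].astype(int)
for y in(130,160,190,220,240):
    print(y,'L',V[y,165:205].tolist(),'\n   R',V[y,445:490].tolist())
print('col250',V[75:115,250].tolist());print('col400',V[75:115,400].tolist())
b=blobs(w["img"],(150,60,500,255),(18,50,60),(30,160,255),500)[0]
m=np.zeros((480,640),np.uint8);cv2.drawContours(m,[b],-1,1,-1)
for y in(95,130,160,190,220):
    x=np.where(m[y])[0];x0,x1=x[0]-.5,x[-1]+.5
    print(y,x0,x1,'rim',tool([(x0,y),(x1,y)],.018).round(1).tolist(),'panel top',tool([(x0,y)],.0417).round(1).tolist())
for x in(220,300,400):print(x,np.where(m[:,x])[0][0],tool([(x,np.where(m[:,x])[0][0]-.5)],.018).round(1))
```

```text
130 L [199, 198, 201, 200, 198, 200, 202, 202, 202, 203, 206, 207, 209, 216, 233, 233, 232, 232, 233, 233, 232, 233, 234, 234, 233, 232, 233, 233, 233, 232, 233, 234, 234, 233, 233, 233, 233, 231, 231, 232] 
   R [231, 230, 232, 232, 233, 234, 233, 234, 234, 235, 234, 235, 235, 234, 234, 233, 233, 233, 233, 234, 233, 181, 108, 101, 116, 150, 184, 204, 221, 229, 234, 234, 234, 235, 230, 217, 188, 191, 197, 194, 191, 185, 182, 178, 175]
160 L [199, 200, 199, 199, 201, 201, 201, 201, 198, 200, 200, 198, 200, 197, 199, 205, 222, 232, 231, 232, 232, 233, 231, 233, 232, 231, 233, 233, 232, 234, 233, 233, 233, 232, 233, 232, 233, 233, 232, 231] 
   R [231, 232, 231, 232, 232, 233, 233, 233, 232, 233, 234, 233, 233, 234, 233, 232, 232, 231, 203, 136, 100, 106, 134, 171, 196, 214, 227, 232, 234, 233, 234, 232, 219, 203, 208, 216, 217, 214, 216, 216, 216, 215, 214, 217, 218]
190 L [206, 209, 207, 208, 206, 206, 205, 208, 207, 208, 206, 207, 205, 205, 207, 206, 208, 207, 214, 229, 231, 232, 231, 232, 231, 231, 231, 231, 231, 230, 232, 231, 232, 233, 232, 232, 233, 232, 232, 231] 
   R [231, 232
[... 1249 characters left out ...]
33, 231, 231, 232, 232, 232, 232, 232, 233, 233]
col400 [199, 199, 188, 218, 237, 240, 244, 243, 241, 239, 237, 233, 221, 193, 164, 127, 92, 84, 115, 148, 158, 157, 162, 157, 173, 229, 245, 244, 244, 245, 245, 245, 245, 245, 245, 245, 244, 245, 245, 245]
95 177.5 484.5 rim [[88.2, -69.3], [88.2, 74.8]] panel top [[85.6, -61.0]]
130 178.5 480.5 rim [[72.4, -70.3], [72.4, 74.5]] panel top [[71.7, -61.8]]
160 180.5 477.5 rim [[58.3, -70.6], [58.3, 74.5]] panel top [[59.3, -62.1]]
190 183.5 475.5 rim [[43.6, -70.4], [43.7, 74.9]] panel top [[46.5, -61.9]]
220 186.5 472.5 rim [[28.4, -70.2], [28.4, 74.9]] panel top [[33.1, -61.8]]
220 79 [[ 95.4 -48.9]]
300 78 [[ 95.8 -11.7]]
400 78 [[95.9 34.8]]
```

The wrist view puts the tray centre about 4 mm in +y and 1 mm in −x (tool axes) from the panel centre. Yaw agrees within 0.006 rad. I'll shift, then lower.

Call:
shift_gripper --rows '[-0.0005,0.0038,0,0,0,0,0,0,0,0,0.006,0,0,0,0.006,0,0,0,0,0]'

```text
time: 23.15
position: [0.5367, -0.2286, 0.0344]
tool_rot: [-0.167, 0.986, 0.001, -0.001]
ft_force: [-0.3, 0.0, -0.5]
grip_width: 0.0157
grip_force: 30.0
```

Run:
```python
from h import *
tt([.5382,-.2322,.0205],.335+np.pi)
w=robot.camera("wrist")
V=cv2.cvtColor(w["img"],cv2.COLOR_RGB2HSV)[:,:,2].astype(int)
print(V[130,165:205].tolist(),V[130,445:490].tolist())
```

```text
t 23.15 pos [ 536.7 -228.6   34.4] go tool mm [-0.2 -3.9 13.9] turn 0.0003 F [-0.3  0.  -0.5] q6 -2.5001443027158814 grip 0.015721929795383675
[224, 214, 199, 167, 132, 107, 107, 100, 102, 98, 114, 175, 229, 230, 233, 233, 233, 233, 233, 234, 234, 234, 233, 233, 234, 234, 233, 233, 234, 234, 234, 233, 234, 233, 233, 234, 233, 232, 233, 233] [233, 233, 232, 233, 234, 234, 235, 235, 233, 235, 235, 236, 236, 236, 235, 235, 234, 234, 233, 234, 234, 180, 108, 113, 140, 176, 197, 215, 226, 231, 235, 236, 236, 235, 230, 219, 203, 196, 193, 188, 185, 179, 175, 174, 173]
```

Call:
shift_gripper --rows '[0,-0.0005,0.004,0,0,0,0.004,0,0,0,0.003,0,0,0,0.001,0,0,0,0,0,0,0,0,0]'

```text
time: 23.7
position: [0.5376, -0.2296, 0.0234]
tool_rot: [-0.167, 0.986, 0.0, -0.0]
ft_force: [0.8, -0.4, -0.6]
grip_width: 0.0158
grip_force: 30.0
```

Call:
shift_gripper --rows '[0,0,0.001,0,0,0,0.001,0,0,0,0,0,0,0,0,0]'

```text
time: 24.03
position: [0.5376, -0.2296, 0.0216]
tool_rot: [-0.167, 0.986, -0.0, 0.0]
ft_force: [0.6, 0.4, -2.6]
grip_width: 0.0157
grip_force: 30.0
```

Call:
shift_gripper --rows '[0,0,0.0008,0,0,0,0.0008,0,0,0,0,0,0,0,0,0]'

```text
time: 24.37
position: [0.5378, -0.2297, 0.0205]
tool_rot: [-0.167, 0.986, -0.0, 0.0]
ft_force: [-0.9, 0.9, 4.3]
grip_width: 0.016
grip_force: 30.0
```

Call:
shift_gripper --rows '[0,0,0.0005,0,0,0,0,0,0,0,0,0]'

```text
time: 24.62
position: [0.5378, -0.2297, 0.0205]
tool_rot: [-0.167, 0.986, -0.0, 0.0]
ft_force: [-1.8, 0.9, 8.2]
grip_width: 0.016
grip_force: 30.0
```

It is seated: upward contact force at TCP z 20.5 mm means the underside is on the 6 mm floor. Releasing and lifting away.

Call:
shift_gripper --rows '[0,0,-0.0005,0,0,0,0,0,0,0,0,0,0,0,0,0,0,0,0,0,0,0,0,0]' --jaw 0.06

```text
time: 25.12
position: [0.5375, -0.2296, 0.0197]
tool_rot: [-0.167, 0.986, 0.0, -0.0]
ft_force: [-0.2, -0.4, 0.4]
grip_width: 0.0483
grip_force: 0.0
```

Call:
shift_gripper --rows '[0,0,-0.005,0,0,0,-0.01,0,0,0,-0.02,0,0,0,-0.03,0,0,0,-0.04,0,0,0,-0.04,0,0,0,-0.04,0,-0.03,0,-0.02,0,-0.03,0,0,0,0,0,0,0,0,0,0,0]'

```text
time: 26.03
position: [0.5951, -0.2092, 0.2262]
tool_rot: [-0.168, 0.986, -0.001, 0.001]
ft_force: [-1.1, 0.4, -0.2]
grip_width: 0.0606
grip_force: 0.0
```

Run:
```python
from h import *
w=robot.camera("wrist");s=robot.camera("side")
cv2.imwrite("pics/f.png",np.hstack([cv2.resize(w["img"],(440,330)),cv2.resize(s["img"][170:400,180:430],(359,330),interpolation=cv2.INTER_CUBIC)])[:,:,::-1])
```

```text
(no output)
```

View pics/f.png

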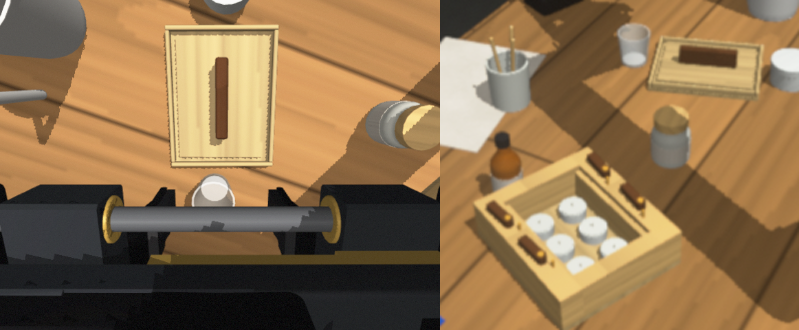

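The panel lies flat inside the tray, handle up (wrist view at (221,97)), with gaps all round. The buttons are aside and the bystanders are in place.

```bash
python3 -c "
from rig import robot
print(robot.hand_in())"
```

```text
the job is handed in; nothing more can be done
None
```

The job is handed in after about 26 s of robot time: all four buttons are swung to their stops, the panel lies flat and handle up in the tray, released, and the last picture shows the jars and tools in place.

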